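Set the polariser and iris rings of a light base to their index marks

TASK

Set up the light base for the next slide: with the fingertips, gently push the finger pin of each ring's lever (polariser and iris, in either order) round its arc until the lever's pointer stands in line with that unit's own arrowhead index mark. Only push: do not grip the pins, do not shift the index marks, and leave everything else on the bench where it is.

Things in the scene. Friction and masses are not known exactly. Their poses are not given: they have to be found in the camera images.
- light_base: White low light base, a slab 200 (its x) x 400 (its y) x 55 mm high, fixed to the bench. Origin at the centre of its underside, on the bench. Its front faces its own -x, towards the robot, turned by up to 0.25 rad. Two round ring units are fixed on its top, side by side, axes 200 mm apart; which unit is on the left changes.
- polariser_axis (a point): Centre of the polariser unit (its ring has one plain dark glass window, 72 mm across), on the vertical axis about which its ring turns, at the ring's top face, 79 mm above the bench. Site axes are those of the light base (x away from the robot, z up). The unit is a flat round aluminium plate, 180 mm across, top 63 mm above the bench, with dark scale ticks every 15 degrees near its front rim; on it turns a black ring 88 mm across. The unit is fixed to the light base.
- polariser_pin (a point): The upright black finger pin on the lever of the polariser ring: round, 12 mm across, 62 mm from the ring's axis, from 71 to 105 mm above the bench; this point is on its centre line, 90 mm above the bench. The pin stands on a flat steel lever (8 mm wide, 6 mm thick, 71 to 77 mm above the bench) that runs outward from the ring. Pushing the pin sideways along its arc turns the ring; this takes about 2 N. Friction keeps the ring where it is left.
- polariser_tip (a point): The outer end of the narrow (3 mm) pointer at the end of the polariser lever, 74.5 mm from the ring's axis, 74 mm above the bench. Axis, pin and tip lie on one radial line. Its x axis points from the tip back to the ring's axis.
- polariser_mark (a point): The inner point of the polariser unit's index mark: a small dark steel arrowhead clamped on the rim of the aluminium plate (14 mm wide, 22 mm long, 4 mm thick, top 67.5 mm above the bench), pointing in to the ring's axis, its point 76 mm from that axis. It is below the pointer and passes clear of it. It must not be shifted. Its x axis points from the mark to the ring's axis.
- polariser_lever (a joint): Angle of the polariser ring and lever, rad, from -1.25 to 1.25 (stops). At 0 the lever points to the light base's front (its -x); growing values turn the ring counter-clockwise seen from above, so the lever's end goes towards the light base's -y (the robot's right).
- polariser_index (a joint): Angle of the polariser unit's index mark, rad, same zero and sense as polariser_lever: the lever is set when both are equal.
- iris_axis (a point): Centre of the iris unit (its ring shows eight steel leaves round a small white opening), on the vertical axis about which its ring turns, at the ring's top face, 79 mm above the bench. Site axes are those of the light base (x away from the robot, z up). The unit is a flat round aluminium plate, 180 mm across, top 63 mm above the bench, with dark scale ticks every 15 degrees near its front rim; on it turns a black ring 88 mm across. The unit is fixed to the light base.
- iris_pin (a point): The upright black finger pin on the lever of the iris ring: round, 12 mm across, 62 mm from the ring's axis, from 71 to 105 mm above the bench; this point is on its centre line, 90 mm above the bench. The pin stands on a flat steel lever (8 mm wide, 6 mm thick, 71 to 77 mm above the bench) that runs outward from the ring. Pushing the pin sideways along its arc turns the ring; this takes about 2 N. Friction keeps the ring where it is left.
- iris_tip (a point): The outer end of the narrow (3 mm) pointer at the end of the iris lever, 74.5 mm from the ring's axis, 74 mm above the bench. Axis, pin and tip lie on one radial line. Its x axis points from the tip back to the ring's axis.
- iris_mark (a point): The inner point of the iris unit's index mark: a small dark steel arrowhead clamped on the rim of the aluminium plate (14 mm wide, 22 mm long, 4 mm thick, top 67.5 mm above the bench), pointing in to the ring's axis, its point 76 mm from that axis. It is below the pointer and passes clear of it. It must not be shifted. Its x axis points from the mark to the ring's axis.
- iris_lever (a joint): Angle of the iris ring and lever, rad, from -1.25 to 1.25 (stops). At 0 the lever points to the light base's front (its -x); growing values turn the ring counter-clockwise seen from above, so the lever's end goes towards the light base's -y (the robot's right).
- iris_index (a joint): Angle of the iris unit's index mark, rad, same zero and sense as iris_lever: the lever is set when both are equal.
- vial: Small capped glass vial, 22 mm across, 42 mm high, standing on the light base between the two units near its front edge. Loose; origin at the centre of its underside. To be left alone.
- stain_bottle: Amber bottle, 54 mm across, 115 mm high, on the bench behind the light base. Loose; origin at the centre of its underside. To be left alone.
- dropper: Small amber bottle, 36 mm across, 75 mm high, on the bench to the left of the light base. Loose; origin at the centre of its underside. To be left alone.
- beaker: Clear beaker, 68 mm across, 85 mm high, on the bench to the right of the light base. Loose; origin at the centre of its underside. To be left alone.
- specimen_jar: Clear jar with white lid, 60 mm across, 65 mm high, on the bench behind the light base. Loose; origin at the centre of its underside. To be left alone.
- slide_box: Cardboard box of slides with a red lid, 82 x 94 x 34 mm high, on the bench behind the light base. Loose; origin at the centre of its underside. To be left alone.
- counter: Grey hand-counter case, 65 x 50 x 28 mm high, on the bench off the rear right corner of the light base. Loose; origin at the centre of its underside. To be left alone.

How it is judged:
At the end, for the whole second after the job is handed in: Both levers at rest within 0.07 rad (4 degrees, about 5 mm at the pointer) of their own index marks, and neither index mark shifted by more than 4 mm (angle between the x axis of polariser_tip and the x axis of polariser_mark, either way round below 0.07 rad and velocity of joint polariser_lever between -0.02 and 0.02 rad/s and distance of each of polariser_mark, iris_mark from where it was at the start of the episode below 0.004 m and angle between the x axis of iris_tip and the x axis of iris_mark, either way round below 0.07 rad and velocity of joint iris_lever between -0.02 and 0.02 rad/s); the robot touches nothing.
It fails at once if a lever was gripped or pushed hard (over 20 N between the fingers and a ring or lever) (contact force between the fingers and polariser_lever above 20 N or contact force between the fingers and iris_lever above 20 N).
It fails at once if an index mark was shifted by more than 6 mm (distance of any of polariser_mark, iris_mark from where it was at the start of the episode above 0.006 m).
It fails at once if a bystander was moved by more than 20 mm, or lifted (distance of any of vial, stain_bottle, dropper, beaker, specimen_jar, slide_box, counter from where it was at the start of the episode above 0.02 m).
It fails at once if a bystander was tipped (angle between any of vial, stain_bottle, dropper, beaker, specimen_jar, slide_box, counter's own z axis and vertical above 0.35 rad).
It also fails if it takes over 51 s, if anything falls off the work surface, if the arm or the gripper's body presses on something with over 40 N, if the wrist force passes 120 N, or if a joint passes its speed limit or range.

ROBOT

A 6-joint arm with a two-finger parallel gripper is mounted at the origin on the work surface. World frame = base frame: x ahead of the robot, y to its left, z up, the work surface at z = 0. Lengths are in m, angles in rad, forces in N, time in s.
With the tool pointing down it reaches from about 0.225 to 0.875 m from the base axis. Payload 3.4 kg.
Tool frame: the origin (TCP) lies at the very end of the fingers, on their centre line; the grasp point (between the pads) lies 19 mm behind it (manip.hold_point_z is the distance from the TCP to the grasp point, in m); z points along the fingers, y is the line along which they close (so a half turn about z gives the same grasp; the last joint's range is limited). The gripper opens to 85 mm and grips with 20 to 120 N. Pads are 22 mm wide; open, the fingers measure 114 mm over their backs; the gripper's body (76 mm by 85 mm) begins 54 mm behind the grasp point. The pads swing forward as they close: fully open they stand 13 mm farther back than shut.
Start: joints at [-1.385, 0.276, 1.505, -0, 1.361, -0.121], TCP at [0.174, -0.548, 0.231] pointing down, gripper open.
Joint ranges: [-2.89, 2.89], [-0.75, 2.08], [0.22, 2.7], [-1.18, 4.32], [0.11, 2.71], [-2.7, 2.7]. Speed limits (rad/s): [2.57, 2.57, 3.14, 3.14, 3.14, 3.14].

INTERFACE

Orientations are given as a unit quaternion [w, x, y, z].
In Python, from rig import readout, viewer, order, manip gives the robot as it stands. The module is installed in compiled form; this text tells all that it offers.
- The arm moves only by the tool send_rows, never from a script. Its arguments are lists of equal length, an entry for each row: "xyz": the shift along the world's x, y, z in m, a list of three; "delta_rot": the turn, a rotation vector about the world's x, y, z in degrees, a list of three. In form: {"xyz": [[tx, ty, tz], ...], "delta_rot": [[wx, wy, wz], ...]}. A call has 1 to 12 rows; each row shifts and turns the commanded pose from where the row before left it; what a row does not reach is not made up. A row lasts 1/10 s, in which the tool goes at most 50 mm and 8.59 degrees, less where a joint would pass 70% of its speed; a pose out of reach is approached as far as the arm can. A call with a gripper value outside its range is refused whole. "gripper" is the finger opening in m, from 0 to 0.0854, set as the call begins (left out, the last holds). The fingers move at their own pace and stop on an object; "force" is the grip in N (left out, the last holds). Time passes only in rows, so rows that do not move let the fingers close. It gives the time, the measured TCP pose, the force, the opening and the grip force at its end, in the units of the state.
- readout.get_state(): the state, without advancing time (a new reading comes with each control period).
- viewer.get_image(name): name is "side" or "top"; returns a dict with "color" (384x512x3 uint8, red, green, blue), "depth" (384x512 float32, m along the optical axis (not along the pixel's ray), 0 where there is no reading), "K" (3x3 intrinsics, pixels), "dist" ([k1, k2, p1, p2, k3] as OpenCV has them; the pictures are not rectified), "camera_from_world" (4x4, takes a point from world to camera coordinates). Camera axes: x right, y up, looking along -z (the intrinsics and any distortion apply to the point x, -y, -z); pixel columns grow to the right and rows downward; lengths in m; the calibration is good to about 2 mm. A picture is of the moment at which its call begins.
- order.sign_off(): hands the job in; it is judged then, once.
The state is a dict: "clock": time; "qpos": joint angles; "qd": joint speeds; "effort": joint torques, N m; "position": TCP position; "ee_rot": TCP orientation; "contact_force": force on the tool from outside, world axes, zero at the start; "moment": the same for the moment, N m; "width": finger opening in m; "gripper_force": force on a finger pad.
Only numpy, scipy, OpenCV 4.12 (cv2) and the standard library are available. Lean on these libraries where they do the work, as an engineer would, in place of code of your own. Each camera call takes 0.05 s, during which the arm holds its last target. There are 200 camera calls.

## Working session

There is one attempt and no reset: what is moved stays moved. The work goes in short steps, Python scripts to look and compute and a tool call to move; the robot and the scene stay as the last step left them, time stands still between calls to the robot, and variables do not carry over. Pictures are saved under pics/ and viewed, at most 10 in all, crops included, and the job is handed in when it is done.

Besides the shell and the picture viewer there is one more tool, called after "Request:" as a command line: name --argument value ..., lists and objects as JSON in quotes. send_rows: Moves the arm, as the interface text tells. Its arguments: {"type":"object","properties":{"xyz":{"type":"array"},"delta_rot":{"type":"array"},"gripper":{"type":"number"},"force":{"type":"number"}},"required":["xyz","delta_rot"]}

```bash
mkdir -p pics
cat > h.py <<'E'
import numpy as np, cv2
from rig import readout, viewer, order, manip
def shot(n):
    d=viewer.get_image(n); np.savez('%s.npz'%n,**{k:np.array(v) for k,v in d.items()}); return d
def load(n): return dict(np.load('%s.npz'%n))
def px2w(d,uv,z):
    """pixels -> world points on plane(s) z"""
    uv=np.array(uv,float).reshape(-1,1,2)
    p=cv2.undistortPoints(uv,d['K'],d['dist']).reshape(-1,2)
    T=np.linalg.inv(d['camera_from_world']); r=np.c_[p[:,0],-p[:,1],-np.ones(len(p))]@T[:3,:3].T; o=T[:3,3]
    return o+r*((z-o[2])/r[:,2])[:,None]
def w2px(d,P):
    P=np.atleast_2d(P).astype(float); T=d['camera_from_world']; c=P@T[:3,:3].T+T[:3,3]; c=c*[1,-1,-1]
    return cv2.projectPoints(c,np.zeros(3),np.zeros(3),d['K'],d['dist'])[0].reshape(-1,2)
E
python3 - <<'E'
from h import *
for n in('top','side'):
    d=shot(n); print(n,np.linalg.inv(d['camera_from_world'])[:3].round(3).tolist(),d['K'][0][0])
    cv2.imwrite('pics/%s0.png'%n,cv2.resize(d['color'][:,:,::-1],(800,600),interpolation=cv2.INTER_CUBIC))
s=readout.get_state();print(s)
E
```

```text
top [[0.003, 0.99, -0.139, 0.486], [-1.0, 0.002, -0.011, 0.005], [-0.01, 0.139, 0.99, 0.943]] 377.1482942330543
side [[0.959, 0.146, -0.244, 0.362], [-0.283, 0.544, -0.79, -0.71], [0.018, 0.826, 0.563, 0.605]] 427.7341449061799
{'clock': 0.1, 'qpos': array([-1.38501671e+00,  2.76550197e-01,  1.50598626e+00, -2.76841680e-06,
        1.36068417e+00, -1.21033473e-01]), 'qd': array([-2.11737396e-04, -2.52610153e-03, -2.72932527e-03, -1.72607885e-03,
       -1.75733465e-03,  3.01001303e-05]), 'effort': array([ 1.57382718e-03, -4.17700124e+01, -2.46404511e+01, -1.43000057e-04,
        5.73706959e-03, -1.13334903e-05]), 'position': array([ 0.17355405, -0.54770767,  0.23052376]), 'ee_rot': array([-8.13515793e-04,  9.88255902e-01,  1.52805790e-01, -2.76994515e-05]), 'contact_force': array([ 0.43342446, -0.04662348, -0.06243071]), 'moment': array([-3.36400325e-02,  1.49701778e-02,  9.75438814e-05]), 'gripper_force': 0.0, 'width': 0.08549826653743432}
```

View pics/top0.png

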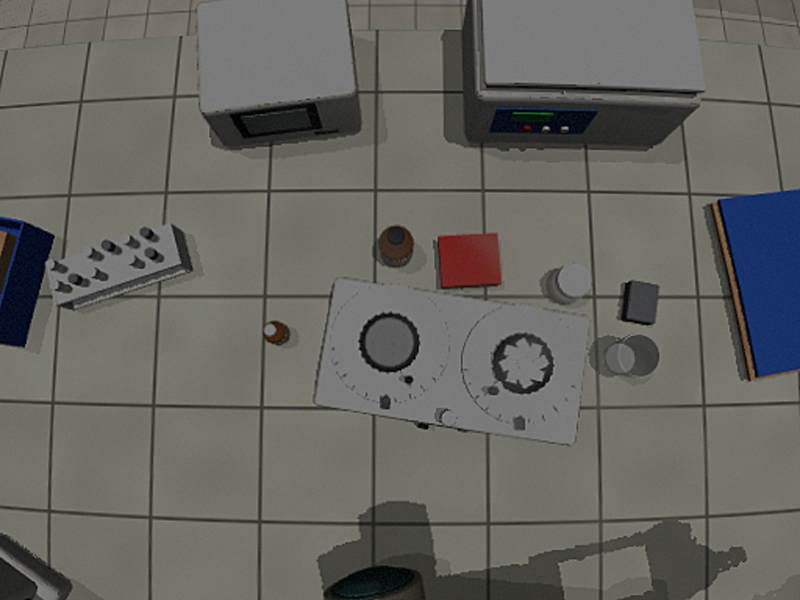

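View pics/side0.png

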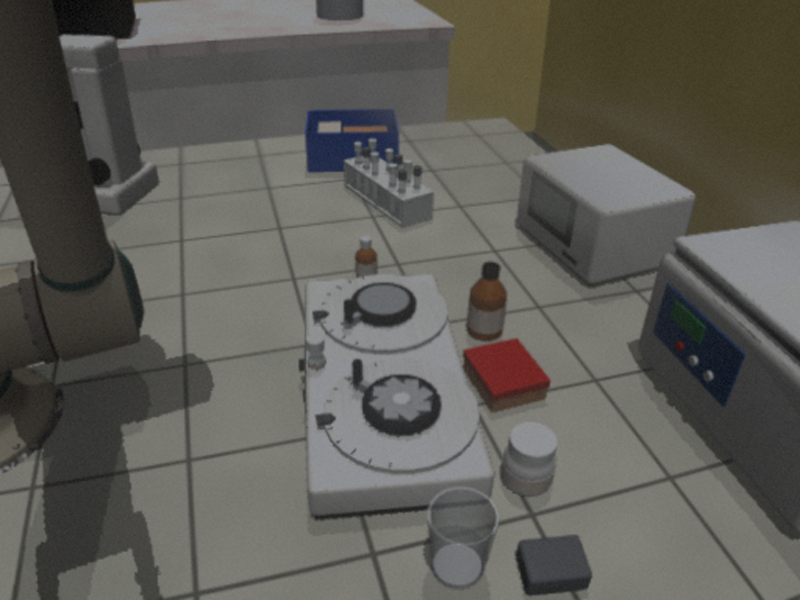

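The polariser is the left unit in the top view, ring at about (390,342), pin (407,379), mark (385,402). The iris is on the right, ring (522,362), pin (491,390), mark (519,423). I'll measure on an enlarged crop.

Run:
```python
from h import *
d=load('top'); c=d['color'][170:290,195:385,::-1]
cv2.imwrite('pics/topc.png',cv2.resize(c,None,fx=4.2,fy=4.2,interpolation=cv2.INTER_CUBIC))
# ring fits: dark pixels around guess
g=cv2.cvtColor(d['color'],cv2.COLOR_RGB2GRAY)
for n,u,v in(('pol',249.5,219),('iris',334.5,232.5)):
    ctr=px2w(d,[[u,v]],.079)[0]
    uv=np.array([(x,y) for y in range(170,290) for x in range(195,385)]); W=px2w(d,uv,.079)
    for _ in range(6):
        r=np.hypot(*(W-ctr)[:,:2].T); m=(r<.048)&(g[uv[:,1],uv[:,0]]<60)&(r>.03)
        (x,y),rad=cv2.minEnclosingCircle(W[m][:,:2].astype(np.float32))
        A=np.c_[2*W[m][:,:2],np.ones(m.sum())]; s=np.linalg.lstsq(A,(W[m][:,:2]**2).sum(1),rcond=None)[0]; ctr=np.r_[s[:2],.079]
    print(n,ctr,np.sqrt(s[2]+s[0]**2+s[1]**2),x,y,rad)
```

```text
pol [0.55262338 0.02105131 0.079     ] 0.03998688579536265 0.5522689819335938 0.020876113325357437 0.044433217495679855
iris [ 0.52163882 -0.17560561  0.079     ] 0.03943901322254739 0.5212081074714661 -0.17535367608070374 0.045694250613451004
```

View pics/topc.png

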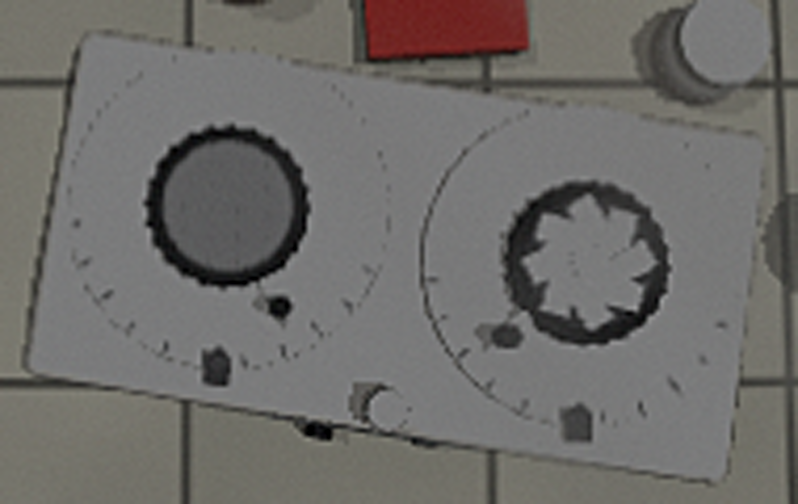

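```bash
cat > m.py <<'E'
from h import *
d=load('top')
f=lambda u,v:[(u+.5)/4.2-.5+195,(v+.5)/4.2-.5+170]
yaw=np.arctan2(-.031,.1967)
C={'pol':np.array([.5525,.021]),'iris':np.array([.5214,-.1755])}
def ang(p,c):
    q=p[:2]-c; a=np.arctan2(q[1],q[0])-(np.pi+yaw); return (a+np.pi)%(2*np.pi)-np.pi
if __name__=='__main__':
  for n,pin,mk,tip in(('pol',(279,306),[(215,347),(216,367)],(286,323)),('iris',(507,335),[(576,402),(577,424)],(482,337))):
    P=px2w(d,[f(*pin)],.105)[0]; M=px2w(d,[f(*m) for m in mk],.0675);T=px2w(d,[f(*tip)],.074)[0]
    print(n,'pin',P.round(4),np.hypot(*(P[:2]-C[n])),ang(P,C[n]),'tip',np.hypot(*(T[:2]-C[n])),ang(T,C[n]))
    for m in M: print('  mark',m.round(4),np.hypot(*(m[:2]-C[n])),ang(m,C[n]))
  v=px2w(d,[f(388,408)],.097)[0]; print('vial',v)
E
python3 m.py
```

```text
pol pin [ 0.4979 -0.0067  0.105 ] 0.061281209504785994 0.6261232000292427 tip 0.07105547007551184 0.6236321469828754
  mark [0.4759 0.0278 0.0675] 0.07694112159711566 0.06812728063488738
  mark [0.465  0.0272 0.0675] 0.08775005816998997 0.08589247474323036
iris pin [ 0.4827 -0.1267  0.105 ] 0.06226677967565012 -0.743441269540146 tip 0.07007035970930657 -0.8085417310674852
  mark [ 0.4458 -0.1703  0.0675] 0.07578352943166262 0.087051164245183
  mark [ 0.4338 -0.1706  0.0675] 0.087707041646384 0.10070396673346638
vial [ 0.44436111 -0.064451    0.097     ]
```

Request:
send_rows --xyz '[[0.028, 0.04, 0], [0.028, 0.04, 0], [0.028, 0.04, 0], [0.028, 0.04, 0], [0.028, 0.04, 0], [0.028, 0.04, 0], [0.028, 0.04, 0], [0.028, 0.04, 0], [0.028, 0.04, 0], [0.028, 0.04, 0], [0.028, 0.04, 0], [0.028, 0.04, 0]]' --delta_rot '[[0, 0, 0], [0, 0, 0], [0, 0, 0], [0, 0, 0], [0, 0, 0], [0, 0, 0], [0, 0, 0], [0, 0, 0], [0, 0, 0], [0, 0, 0], [0, 0, 0], [0, 0, 0]]' --gripper 0 --force 20

```text
clock: 1.3
position: [0.5103, -0.0662, 0.2311]
ee_rot: [0.0, 0.988, 0.153, -0.0]
contact_force: [1.4, -1.0, 0.4]
width: -0.0004
gripper_force: 0.0
```

Request:
send_rows --xyz '[[0.003, 0.015, -0.03], [0, 0.015, -0.035], [0, 0, -0.035], [0, 0, -0.015], [0, 0, 0], [0, 0, 0]]' --delta_rot '[[0, 0, 0], [0, 0, 4], [0, 0, 4], [0, 0, 0], [0, 0, 0], [0, 0, 0]]'

```text
clock: 1.9
position: [0.5129, -0.0382, 0.1165]
ee_rot: [0.0, 0.975, 0.221, -0.0]
contact_force: [0.8, -0.4, 0.1]
width: -0.0002
gripper_force: 0.0
```

Run:
```python
from h import *
d=shot('side'); c=d['color'][150:310,150:350,::-1]
cv2.imwrite('pics/s1.png',cv2.resize(c,None,fx=3.7,fy=3.7,interpolation=cv2.INTER_CUBIC))
s=readout.get_state();print(s['position'],s['contact_force'])
```

```text
[ 0.51347038 -0.03845943  0.11716309] [-0.12037797  0.35779238 -0.32525375]
```

View pics/s1.png

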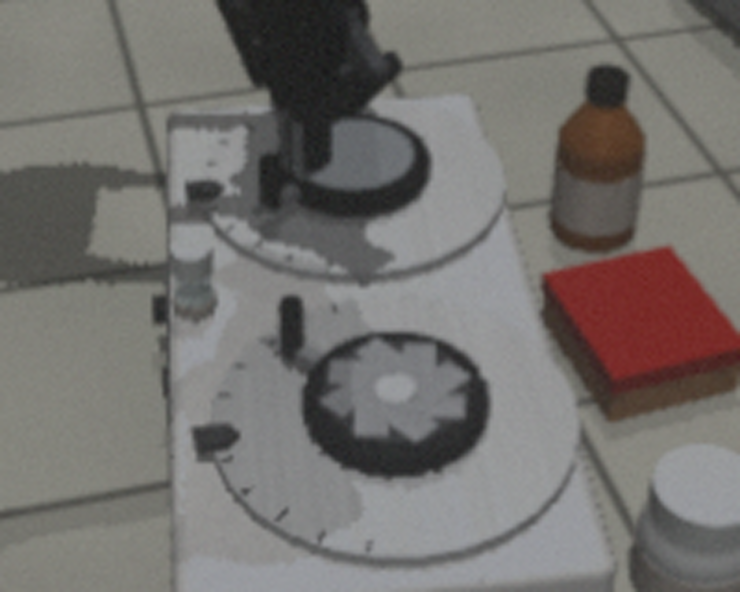

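The fingers (about (310,150) in the crop) hang above the lever, on the push side of the polariser pin (270,180) and well clear of the vial. Next I'll work out the arc waypoints.

```bash
cat > w.py <<'E'
from m import *
def wp(n,th,sgn,off=.0205):   # sgn: -1 clockwise, +1 ccw
    a=np.pi+yaw+th; r=np.array([np.cos(a),np.sin(a)]); p=sgn*np.array([-r[1],r[0]])
    return C[n]+.062*r-off*p
E
python3 - <<'E'
from w import *
for t in(.626,.5,.4,.3,.2,.14,.08): print('pol',t,wp('pol',t,-1).round(4),'toolangle',round(yaw+t,3))
for t in(-.743,-.6,-.45,-.3,-.15,0,.095): print('iris',t,wp('iris',t,1).round(4),round(yaw+t,3))
print(wp('iris',-.743,1,.035))
E
```

```text
pol 0.626 [ 0.5065 -0.0253] toolangle 0.47
pol 0.5 [ 0.501  -0.0192] toolangle 0.344
pol 0.4 [ 0.4973 -0.0139] toolangle 0.244
pol 0.3 [ 0.4941 -0.0082] toolangle 0.144
pol 0.2 [ 0.4915 -0.0022] toolangle 0.044
pol 0.14 [0.4902 0.0015] toolangle -0.016
pol 0.08 [0.4891 0.0053] toolangle -0.076
iris -0.743 [ 0.4989 -0.1142] -0.899
iris -0.6 [ 0.4904 -0.118 ] -0.756
iris -0.45 [ 0.4821 -0.1233] -0.606
iris -0.3 [ 0.4748 -0.1298] -0.456
iris -0.15 [ 0.4685 -0.1373] -0.306
iris 0 [ 0.4633 -0.1456] -0.156
iris 0.095 [ 0.4608 -0.1512] -0.061
[ 0.51022843 -0.10518502]
```

Request:
send_rows --xyz '[[0, 0, -0.014], [0, 0, -0.014], [0, 0, 0], [0, 0, 0]]' --delta_rot '[[0, 0, 0], [0, 0, 0], [0, 0, 0], [0, 0, 0]]'

```text
clock: 2.35
position: [0.5134, -0.0385, 0.0894]
ee_rot: [0.0, 0.975, 0.221, 0.001]
contact_force: [0.5, 0.3, 0.4]
width: 0.0002
gripper_force: 0.0
```

Request:
send_rows --xyz '[[-0.0016, 0.0032, 0], [-0.0016, 0.0032, 0], [-0.0016, 0.0032, 0], [-0.0016, 0.0032, 0], [-0.0018, 0.002, 0], [-0.0018, 0.002, 0], [-0.0018, 0.002, 0], [-0.0018, 0.0027, 0], [-0.0018, 0.0027, 0], [-0.0016, 0.0028, 0], [-0.0016, 0.0028, 0], [0, 0, 0]]' --delta_rot '[[0, 0, 0], [0, 0, 0], [0, 0, 0], [0, 0, 0], [0, 0, -2], [0, 0, -2], [0, 0, -2], [0, 0, -2.9], [0, 0, -2.9], [0, 0, -2.9], [0, 0, -2.9], [0, 0, 0]]'

```text
clock: 3.55
position: [0.4943, -0.0083, 0.0886]
ee_rot: [0.0, 0.998, 0.07, 0.001]
contact_force: [0.2, -1.0, -0.2]
width: 0.0001
gripper_force: 0.4
```

Run:
```python
from h import *
d=shot('side'); c=d['color'][160:260,180:310,::-1]
cv2.imwrite('pics/s2.png',cv2.resize(c,None,fx=5,fy=5,interpolation=cv2.INTER_CUBIC))
s=readout.get_state();print(s['position'],s['contact_force'])
for th in np.arange(0,.7,.1):
    from w import C,yaw
    a=np.pi+yaw+th; p=C['pol']+.062*np.array([np.cos(a),np.sin(a)])
    print(th.round(1),((w2px(d,[[*p,.105],[*p,.075]])-[180,160])*5).round().tolist())
```

```text
[ 0.49432933 -0.00831459  0.08857989] [ 0.40449057 -0.63651824  0.58386687]
0.0 [[175.0, 115.0], [178.0, 174.0]]
0.1 [[177.0, 124.0], [180.0, 182.0]]
0.2 [[180.0, 132.0], [183.0, 190.0]]
0.3 [[184.0, 139.0], [187.0, 198.0]]
0.4 [[190.0, 147.0], [193.0, 206.0]]
0.5 [[197.0, 154.0], [200.0, 213.0]]
0.6 [[206.0, 161.0], [208.0, 220.0]]
```

View pics/s2.png

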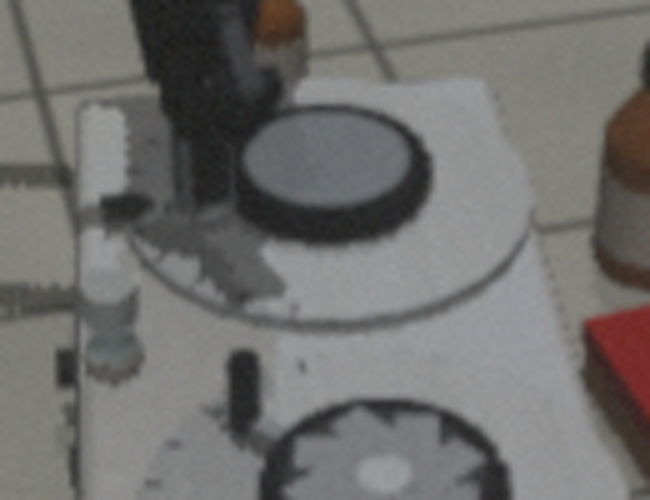

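The fingers now hide the pin, which shows only as a dark strip at about (182,180). That suits a lever angle near 0.3. I'll push a little further, back off and look from the top.

Request:
send_rows --xyz '[[-0.0013, 0.003, 0], [-0.0013, 0.003, 0], [-0.0013, 0.0037, 0], [0, 0, 0], [0.0005, -0.01, 0], [0.001, -0.01, 0], [0, -0.01, 0.03], [0, -0.02, 0.04], [-0.03, -0.02, 0.03], [-0.04, -0.02, 0], [-0.04, 0, 0], [-0.04, 0, 0]]' --delta_rot '[[0, 0, -2.9], [0, 0, -2.9], [0, 0, -3.4], [0, 0, 0], [0, 0, 0], [0, 0, 0], [0, 0, 0], [0, 0, 0], [0, 0, 0], [0, 0, 0], [0, 0, 0], [0, 0, 0]]'

```text
clock: 4.8
position: [0.3401, -0.0897, 0.1884]
ee_rot: [0.0, 1.0, -0.011, -0.0]
contact_force: [-0.5, -0.9, -0.1]
width: -0.0002
gripper_force: 0.0
```

Run:
```python
from h import *
d=shot('top'); c=d['color'][170:290,195:385,::-1]
cv2.imwrite('pics/topc2.png',cv2.resize(c,None,fx=4.2,fy=4.2,interpolation=cv2.INTER_CUBIC))
```

```text
(no output)
```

View pics/topc2.png

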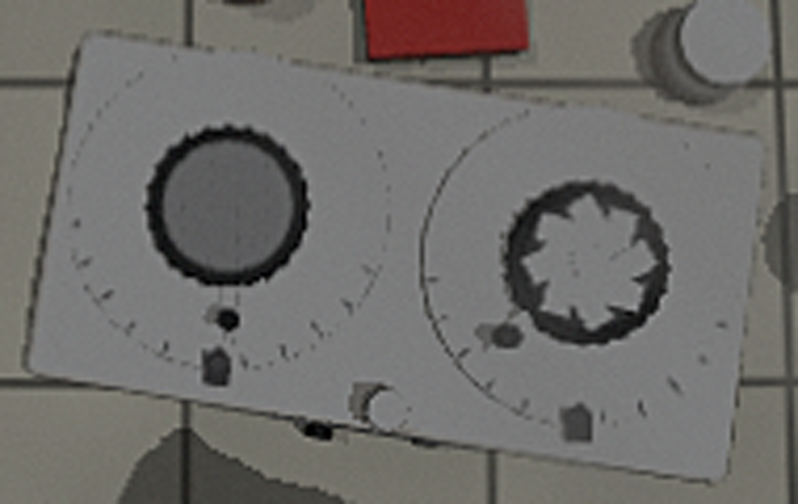

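Run:
```python
from w import *
d=load('top')
g=255-cv2.cvtColor(d['color'],cv2.COLOR_RGB2GRAY).astype(float)
def cen(u,v,h,z,thr):
    u0,v0=f(u,v);u0,v0=round(u0),round(v0);w=g[v0-h:v0+h+1,u0-h:u0+h+1];w=np.clip(w-thr,0,None);y,x=np.mgrid[v0-h:v0+h+1,u0-h:u0+h+1]
    return px2w(d,[[(x*w).sum()/w.sum(),(y*w).sum()/w.sum()]],z)[0]
for n,pin,mk in(('pol',(228,320),(216,367)),('iris',(507,335),(577,424))):
    P=px2w(d,[f(*pin)],.105)[0]; Pc=cen(*pin,3,.105,180 if n=='pol' else 150); Mc=cen(*mk,5,.0675,150)
    for k,q in(('pin',P),('pinc',Pc),('markc',Mc)): print(n,k,q.round(4),np.hypot(*(q[:2]-C[n])).round(4),ang(q,C[n]).round(3))
```

```text
pol pin [0.4904 0.0201 0.105 ] 0.0621 0.172
pol pinc [0.4906 0.0201 0.105 ] 0.0619 0.171
pol markc [0.4645 0.0271 0.0675] 0.0882 0.087
iris pin [ 0.4827 -0.1267  0.105 ] 0.0623 -0.743
iris pinc [ 0.4821 -0.126   0.105 ] 0.0632 -0.743
iris markc [ 0.4341 -0.1709  0.0675] 0.0874 0.104
```

Request:
send_rows --xyz '[[0.037, 0.0137, 0], [0.037, 0.0137, 0], [0.037, 0.0137, 0], [0.038, 0.014, 0], [0, 0, -0.04], [0, 0, -0.04], [0, 0, -0.02], [0, 0.01, 0], [0, 0.01, 0], [0, 0.01, 0], [0, 0, 0]]' --delta_rot '[[0, 0, 0], [0, 0, 0], [0, 0, 0], [0, 0, 0], [0, 0, 0], [0, 0, 0], [0, 0, 0], [0, 0, 0], [0, 0, 0], [0, 0, 0], [0, 0, 0]]'

```text
clock: 5.95
position: [0.4916, -0.0023, 0.0898]
ee_rot: [0.0, 1.0, -0.01, 0.001]
contact_force: [0.5, 0.5, 0.3]
width: 0.0001
gripper_force: 0.0
```

Request:
send_rows --xyz '[[-0.0006, 0.0022, 0], [-0.0006, 0.0022, 0], [-0.0006, 0.0022, 0], [-0.0006, 0.0022, 0], [0, 0, 0], [0, -0.01, 0], [0.001, -0.015, 0], [0, -0.01, 0.03], [0.02, -0.02, 0.02], [0, -0.02, 0], [0, -0.02, 0], [0, -0.0165, 0]]' --delta_rot '[[0, 0, 0], [0, 0, 0], [0, 0, 0], [0, 0, 0], [0, 0, 0], [0, 0, 0], [0, 0, 0], [0, 0, 0], [0, 0, -8], [0, 0, -8], [0, 0, -8], [0, 0, -8]]'

```text
clock: 7.15
position: [0.5087, -0.1076, 0.1381]
ee_rot: [-0.0, 0.957, -0.289, -0.001]
contact_force: [0.2, 0.3, 0.4]
width: 0.0001
gripper_force: 0.0
```

Request:
send_rows --xyz '[[0.001, 0.002, -0.025], [0, 0, -0.024], [0, 0, 0], [0, 0, 0]]' --delta_rot '[[0, 0, -8], [0, 0, 0], [0, 0, 0], [0, 0, 0]]'

```text
clock: 7.55
position: [0.5097, -0.1045, 0.0891]
ee_rot: [0.0, 0.936, -0.352, -0.001]
contact_force: [-0.1, -0.2, -0.3]
width: -0.0001
gripper_force: 0.0
```

Request:
send_rows --xyz '[[-0.0027, -0.0024, 0], [-0.0027, -0.0024, 0], [-0.0027, -0.0024, 0], [-0.0027, -0.0024, 0], [-0.0028, -0.0013, 0], [-0.0028, -0.0013, 0], [-0.0028, -0.0013, 0], [-0.0028, -0.0018, 0], [-0.0028, -0.0018, 0], [-0.0028, -0.0018, 0]]' --delta_rot '[[0, 0, 0], [0, 0, 0], [0, 0, 0], [0, 0, 0], [0, 0, 0], [0, 0, 0], [0, 0, 0], [0, 0, 2.3], [0, 0, 2.3], [0, 0, 2.3]]'

```text
clock: 8.55
position: [0.4831, -0.1233, 0.0896]
ee_rot: [-0.0, 0.956, -0.294, 0.001]
contact_force: [2.5, 1.1, -0.3]
width: 0.0003
gripper_force: 1.0
```

Request:
send_rows --xyz '[[-0.0024, -0.0022, 0], [-0.0024, -0.0022, 0], [-0.0024, -0.0022, 0], [-0.0021, -0.0025, 0], [-0.0021, -0.0025, 0], [-0.0021, -0.0025, 0], [-0.0017, -0.0028, 0], [-0.0017, -0.0028, 0], [-0.0017, -0.0028, 0], [-0.0013, -0.0029, 0], [0, 0, 0], [0, 0, 0]]' --delta_rot '[[0, 0, 2.9], [0, 0, 2.9], [0, 0, 2.9], [0, 0, 2.9], [0, 0, 2.9], [0, 0, 2.9], [0, 0, 2.9], [0, 0, 2.9], [0, 0, 2.9], [0, 0, 2.9], [0, 0, 0], [0, 0, 0]]'

```text
clock: 9.75
position: [0.4623, -0.1484, 0.0892]
ee_rot: [-0.0, 0.999, -0.047, -0.0]
contact_force: [-0.5, 0.4, -0.2]
width: 0.0001
gripper_force: 0.3
```

Request:
send_rows --xyz '[[0, 0.01, 0], [0.001, 0.015, 0], [0, 0.01, 0.03], [0, 0.01, 0.04], [-0.03, 0.02, 0.03], [-0.04, 0, 0], [-0.04, 0, 0], [-0.04, 0, 0], [0, 0, 0]]' --delta_rot '[[0, 0, 0], [0, 0, 0], [0, 0, 0], [0, 0, 0], [0, 0, 0], [0, 0, 0], [0, 0, 0], [0, 0, 0], [0, 0, 0]]'

```text
clock: 10.65
position: [0.3079, -0.0809, 0.1885]
ee_rot: [-0.001, 0.999, -0.047, -0.003]
contact_force: [0.9, 0.8, -0.5]
width: -0.0001
gripper_force: 0.0
```

Run:
```python
from h import *
d=shot('top'); c=d['color'][170:290,195:385,::-1]
cv2.imwrite('pics/topc3.png',cv2.resize(c,None,fx=4.2,fy=4.2,interpolation=cv2.INTER_CUBIC))
```

```text
(no output)
```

View pics/topc3.png

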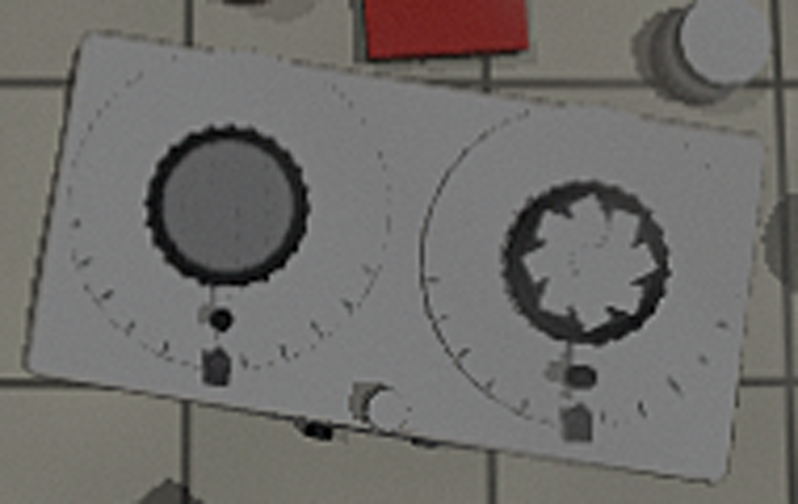

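Both levers now stand close to their marks: polariser pin (221,319) over mark (216,367), iris pin blob (578,376) over mark (577,424). The iris pin leans with parallax, so I'll check by fitting rendered pin silhouettes.

```bash
cat > fit.py <<'E'
from w import *
d=load('top'); g=cv2.cvtColor(d['color'],cv2.COLOR_RGB2GRAY).astype(np.float32); K=4.2
big=cv2.resize(g[170:290,195:385],None,fx=K,fy=K,interpolation=cv2.INTER_CUBIC)
toc=lambda P:(((w2px(d,P)-[195,170]+.5)*K)-.5)
t=np.linspace(0,2*np.pi,24,endpoint=False)
def sil(polys):
    m=np.zeros(big.shape,np.uint8); cv2.fillConvexPoly(m,cv2.convexHull(toc(polys).round().astype(np.int32)),1); return m
def score(m):
    o=cv2.dilate(m,np.ones((13,13)))-m; return big[o>0].mean()-big[m>0].mean()
def dirs(th): a=np.pi+yaw+th; r=np.array([np.cos(a),np.sin(a)]); return r,np.array([-r[1],r[0]])
def pin(n,th,dr=0):
    r,_=dirs(th); c=C[n]+(.062+dr)*r; k=np.c_[.006*np.cos(t),.006*np.sin(t)]+c
    return sil(np.vstack([np.c_[k,np.full(24,z)] for z in(.08,.105)]))
def mark(n,th,dr=0):
    r,s=dirs(th); P=[C[n]+(q+dr)*r+w*s for q,w in((.076,0),(.084,.007),(.098,.007),(.098,-.007),(.084,-.007))]
    return sil(np.c_[P,np.full(5,.0675)])
for n in C:
    for nm,fn in(('pin',pin),('mark',mark)):
        b=max((score(fn(n,th,dr)),th,dr) for th in np.arange(-.3,.4,.01) for dr in np.arange(-.004,.0045,.001))
        print(n,nm,np.round(b,3))
E
python3 fit.py
```

```text
pol pin [84.429  0.11   0.   ]
pol mark [ 6.8159e+01  9.0000e-02 -1.0000e-03]
iris pin [6.1669e+01 3.0000e-02 0.0000e+00]
iris mark [ 4.5252e+01  1.1000e-01 -1.0000e-03]
```

Request:
send_rows --xyz '[[0.04, -0.01, 0], [0.04, -0.01, 0], [0.04, -0.01, 0], [0.035, -0.009, 0], [0, 0, -0.04], [0, 0, -0.04], [0, 0, -0.02], [0, -0.009, 0], [0, -0.009, 0], [0, 0, 0], [0, 0, 0]]' --delta_rot '[[0, 0, 0], [0, 0, 0], [0, 0, 0], [0, 0, 0], [0, 0, 0], [0, 0, 0], [0, 0, 0], [0, 0, 0], [0, 0, 0], [0, 0, 0], [0, 0, 0]]'

```text
clock: 11.8
position: [0.4701, -0.1414, 0.0907]
ee_rot: [0.001, 0.999, -0.047, 0.002]
contact_force: [0.1, -0.8, -0.6]
width: 0.0002
gripper_force: 0.0
```

```bash
python3 -c "
from h import *
print(readout.get_state()['position'])"
```

```text
[ 0.47005363 -0.14142671  0.09074172]
```

Request:
send_rows --xyz '[[-0.0019, -0.0022, -0.0004], [-0.0019, -0.0022, -0.0004], [-0.0019, -0.0022, -0.0004], [-0.0019, -0.0022, 0], [-0.0019, -0.0025, 0], [0, 0, 0], [0, 0, 0]]' --delta_rot '[[0, 0, 0], [0, 0, 0], [0, 0, 0], [0, 0, 0], [0, 0, 0], [0, 0, 0], [0, 0, 0]]'

```text
clock: 12.5
position: [0.4592, -0.152, 0.0882]
ee_rot: [0.0, 0.999, -0.047, 0.0]
contact_force: [0.9, 1.3, 0.2]
width: -0.0
gripper_force: 0.4
```

Request:
send_rows --xyz '[[0, 0.01, 0], [0.001, 0.015, 0], [0, 0.005, 0.03], [0, 0, 0.04], [-0.03, 0.01, 0.03], [-0.04, 0, 0], [-0.04, 0, 0], [-0.04, 0, 0], [0, 0, 0], [0, 0, 0]]' --delta_rot '[[0, 0, 0], [0, 0, 0], [0, 0, 0], [0, 0, 0], [0, 0, 0], [0, 0, 0], [0, 0, 0], [0, 0, 0], [0, 0, 0], [0, 0, 0]]'

```text
clock: 13.5
position: [0.3099, -0.1111, 0.1883]
ee_rot: [0.0, 0.999, -0.047, 0.001]
contact_force: [0.3, -0.1, 0.1]
width: 0.0002
gripper_force: 0.0
```

```bash
python3 - <<'E'
from h import *
d=shot('top'); c=d['color'][170:290,195:385,::-1]
cv2.imwrite('pics/topc4.png',cv2.resize(c,None,fx=4.2,fy=4.2,interpolation=cv2.INTER_CUBIC))
E
python3 fit.py
```

```text
pol pin [85.46  0.11  0.  ]
pol mark [ 6.74e+01  9.00e-02 -1.00e-03]
iris pin [ 6.2275e+01  9.0000e-02 -1.0000e-03]
iris mark [ 4.4521e+01  1.1000e-01 -1.0000e-03]
```

View pics/topc4.png

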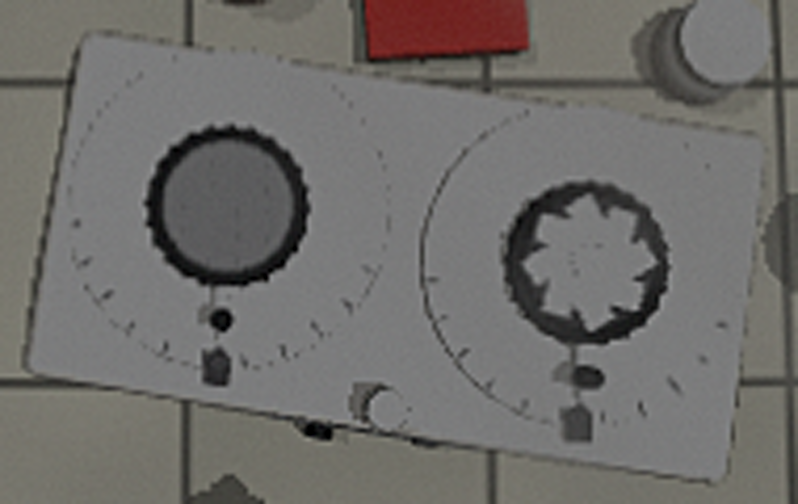

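Both pins now line up with their own marks to about 0.02 rad: polariser pin (221,319) with mark (216,367), iris pin (588,377) with mark (577,424). The marks and the vial haven't moved, and the arm is clear.

```bash
python3 -c "
from rig import order
print(order.sign_off())"
```

```text
the job is handed in; nothing more can be done
None
```

I pushed both levers round to their own index marks, each within about 0.02 rad by the last top-camera fit (limit 0.07), then handed the job in at about 13.5 s; no verdict was returned.

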